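# Raise the rack hold-down bar in the sampler tray

### The job

Pull the sampler's tray out to its stop, then pull the spring latch of the rack hold-down bar sideways and lift the bar's head off its ball, so that a colleague can take the vial racks out. Finish while still holding the bar up in the gripper, raised about 45 degrees, with the tray left at its stop; do not push the other things on the bench and on the module about.

Things in the scene. Friction and masses are not known exactly. Their poses are not given: they have to be found in the camera images.
- module: Sampler module: a fixed low pale box, 300 mm wide (y), 360 deep (x), 140 tall, with one pull-out tray in its front. Origin on the bench below the middle of its front opening; +x points from its front to its back, +y to the robot's left (at yaw 0), +z up.
- tray (a joint): How far the tray is out, towards the module's -x, m: 0 = shut, 0.185 = at its stop; starts at 0 to 0.03. It runs with about 2.5 N of friction and stays where it is left.
- tray_handle (a point): Middle of the pull bar on the tray's front panel: a level steel bar 10 mm thick, 120 long along the module's y, 105 mm above the bench, with 35 mm free between it and the panel behind it. The panel's top edge is 130 mm above the bench, the module's roof 140. Moves with the tray.
- hold_bar: Aluminium hold-down bar, 24 mm wide, along the middle of the tray over two vial racks, 0.3 to 0.6 kg. Its front (-x) end is a dark steel coupler head, 46 x 42 mm, top 21 mm above the ball's centre, which sits over the ball. Origin in the head, at the ball's centre while down; axes then as the module's. Hinge axis: its own y direction, through x +125 mm, z 0.
- ball (a point): Centre of the 26 mm steel ball on its post in the tray, inside the coupler head while the bar is down: 103 mm behind the pull bar, 78 mm above the bench. Moves with the tray. The bar swings up off it about its hinge, as far as 86 degrees, and falls back down if let go; the hinge is clear of the module's box only with the tray at its stop.
- latch (a joint): How far the spring latch in the coupler head is pulled out, to the bar's +y, m: 0 = home, its keeper plate under the ball so that the bar cannot be lifted; from 0.007 clear of the ball; stop at 0.012. The spring draws it home with 4 N at 0, 10 N at 0.012.
- latch_tab (a point): Middle of the grip of the latch's upright steel tab: a plate 8 mm thick (y), 24 wide (x), reaching 18 mm above this point; its slide is 21 mm below it. Latch home, bar down: in hold_bar's frame at x 0, y +60, z +14 mm. 35 mm free between tab and head and more on its other side; front panel 33 mm ahead of it, vials (tops 67 mm above the bench) 18 mm behind. It rides on the bar, so the bar can be lifted by it.
- amber_bottle: Bystander: capped amber glass bottle, 70 mm diameter, 145 mm tall. Origin at the centre of its underside.
- clear_bottle: Bystander: capped clear plastic bottle, 60 mm diameter, 115 mm tall. Origin at the centre of its underside.
- column: Bystander: steel chromatography column lying on the module's roof, 170 mm long, 14 mm thick. Origin at the centre of its underside.
- spanner: Bystander: steel open spanner lying on the module's roof, 120 mm long. Origin at the centre of its underside.
- cap_box: Bystander: closed cardboard box 85 x 65 x 45 mm. Origin at the centre of its underside.
- beaker: Bystander: empty glass beaker, 66 mm wide, 85 mm tall. Origin at the centre of its underside.

How it is judged:
On the way, in this order (a step that is already met when the one before it is completed fails the run):
1. the tray is pulled out to its stop (value of joint tray above 0.175 m), for 0.1 s.
2. the latch is pulled sideways clear of the ball, the bar still down (value of joint latch above 0.0065 m and angle between hold_bar's own x axis and vertical below 1.72 rad), for 0.05 s.
3. the bar's head is lifted off its ball (angle between hold_bar's own x axis and vertical above 2.09 rad), for 0.2 s.
At the end, for the whole second after the job is handed in: The gripper's fingers still hold the hold-down bar (or its latch tab) at rest, with the bar raised between 30 and 69 degrees above level (its own x axis, which dips towards the hinge, 2.09 to 2.77 rad from vertical) off its ball, and the tray is within 15 mm of its stop (value of joint tray above 0.17 m and angle between hold_bar's own x axis and vertical between 2.09 and 2.77 rad and contact force between hold_bar and the fingers above 0.5 N and angular speed of hold_bar below 0.1 rad/s); the arm keeps its last pose, push and grip.
It fails at once if a bystander is pushed more than 30 mm (distance of any of amber_bottle, clear_bottle, column, spanner, cap_box, beaker from where it was at the start of the episode above 0.03 m).
It fails at once if a bystander is tipped over (angle between any of amber_bottle, clear_bottle, column, spanner, cap_box, beaker's own z axis and vertical above 0.5 rad).
It also fails if it takes over 51 s, if anything falls off the work surface, if the arm or the gripper's body presses on something with over 40 N, if the wrist force passes 120 N, or if a joint passes its speed limit or range.

### The arm

A 7-joint arm with a two-finger parallel gripper is mounted at the origin on the work surface. World frame = base frame: x ahead of the robot, y to its left, z up, the work surface at z = 0. Lengths are in m, angles in rad, forces in N, time in s.
With the tool pointing down it reaches from about 0.425 to 0.825 m from the base axis. Payload 3.6 kg.
Tool frame: the origin (TCP) lies midway between the tips of the shut fingers; the grasp point (between the pads) lies 19 mm behind it; z points along the fingers, x is the direction in which the jaws open and shut, and the axes are right-handed (so a half turn about z gives the same grasp; the last joint's range is limited). The gripper opens to 93 mm and grips with 3 to 60 N. Pads are 15 mm wide; open, the fingers measure 128 mm over their backs; the gripper's body (75 mm by 188 mm) begins 65 mm behind the grasp point.
Start: joints at [-1.347, 0.615, -0.013, 1.423, 0.008, 1.103, -0.04], TCP at [0.161, 0.63, 0.219] pointing down, gripper open.
Joint ranges: [-3.12, 3.12], [-0.3, 2.06], [-1.34, 1.32], [0.26, 2.42], [-1.36, 4.5], [0.01, 1.98], [-2.84, 2.84]. Speed limits (rad/s): [2.79, 2.79, 3.14, 3.14, 3.14, 3.14, 3.14].

### API

Orientations are given as a unit quaternion [x, y, z, w].
In Python, from plant import ctrl gives the robot as it stands. The module is installed in compiled form; this text tells all that it offers.
- The arm moves only by the tool send_rows, never from a script. Its argument "steps" is one flat list of numbers, 7 for each row, row after row: the turn, a rotation vector about the tool's x, y, z in degrees, then the shift along the tool's x, y, z in mm, then the opening in per cent of the stroke, from 0 (shut) to 100 (fully open). A call has 1 to 5 rows; each row shifts and turns the pose as measured when the row begins, along the tool's axes as they then stand; what a row does not reach is not made up. A row lasts 1/10 s, in which the tool goes at most 50 mm and 8.59 degrees, less where a joint would pass 70% of its speed; a pose out of reach is approached as far as the arm can. A call is refused whole if a number of a shift passes 50 or a number of a turn 8.59, either way. A call with a gripper value outside its range is refused whole. The fingers move at their own pace and stop on an object; "grip_force" is the grip in N (left out, the last holds). Time passes only in rows, so rows that do not move let the fingers close. It gives the time, the measured TCP pose, the force and the opening at its end, in the units of the state.
- ctrl.sense(): the state, without advancing time (a new reading comes with each control period).
- ctrl.camera(name): name is "scene" or "top"; returns a dict with "image" (420x560x3 uint8, red, green, blue), "range_z" (420x560 float32, m along the optical axis (not along the pixel's ray), 0 where there is no reading), "K" (3x3 intrinsics, pixels), "pose" (4x4, takes a point from camera to world coordinates). Camera axes: x right, y down, z forward; pixel columns grow to the right and rows downward; lengths in m; the calibration is good to about 2 mm. A picture is of the moment at which its call begins.
- ctrl.finish_job(): hands the job in, once; it reports no verdict.
The state is a dict: "t": time; "joints": joint angles; "joint_vel": joint speeds; "joint_efforts": joint torques, N m; "tcp_pos": TCP position; "orientation": TCP orientation; "force": force on the tool from outside, world axes, zero at the start; "torque": the same for the moment, N m; "gripper_width": finger opening in m.
Only numpy, scipy, OpenCV 4.12 (cv2) and the standard library are available. Lean on these libraries where they do the work, as an engineer would, in place of code of your own. Each camera call takes 0.05 s, during which the arm holds its last target.

## Working session

There is one attempt and no reset: what is moved stays moved. The work goes in short steps, Python scripts to look and compute and a tool call to move; the robot and the scene stay as the last step left them, time stands still between calls to the robot, and variables do not carry over. Pictures are saved under pics/ and viewed, and the job is handed in when it is done.

Besides the shell and the picture viewer there is one more tool, called after "Call:" as name(argument=value, ...), one argument or row to a line, values as JSON. send_rows: Moves the arm, as the interface text tells. Its arguments: {"type":"object","properties":{"steps":{"type":"array","items":{"type":"number"}},"grip_force":{"type":"number"}},"required":["steps"]}

```bash
mkdir -p pics; python3 - <<'E'
from plant import ctrl
import cv2,numpy as np
s=ctrl.sense(); print(s)
for n in("scene","top"):
    c=ctrl.camera(n); cv2.imwrite(f"pics/{n}0.png",c["image"][:,:,::-1]); np.savez(f"{n}0.npz",**c)
    print(n,c["K"],c["pose"])
E
```

```text
{'t': 0.0, 'joints': array([-1.34651719,  0.61589017, -0.01264438,  1.42489335,  0.00812209,
        1.1034132 , -0.04040504]), 'joint_vel': array([ 9.72304817e-04, -8.75280769e-05, -1.43267858e-03, -8.99968437e-04,
        8.85313637e-04,  7.48026522e-04, -4.82857849e-04]), 'joint_efforts': array([-3.78425193e-04, -4.58921421e+01,  2.09117224e-01, -1.65745658e+01,
       -6.09772769e-02,  2.05000362e-02,  2.21109067e-04]), 'tcp_pos': array([0.16108804, 0.62889956, 0.21750181]), 'orientation': array([ 0.78995741,  0.61316039, -0.00099609,  0.00079876]), 'force': array([-0.38986769,  0.22529833, -0.45846225]), 'torque': array([0.02010375, 0.00015502, 0.06295116]), 'gripper_width': 0.09280086002828454}
scene [[527.04209761   0.         280.34302723]
 [  0.         527.04209761 210.2120554 ]
 [  0.           0.           1.        ]] [[ 0.31086246  0.68256328 -0.66141659  1.44611454]
 [ 0.95043594 -0.22763621  0.21178594 -0.25988193]
 [-0.00600506 -0.6944704  -0.71949622  1.05124553]
 [ 0.          0.          0.          1.        ]]
top [[422.07207836   0.         278.06884669]
 [  0.         422.07207836 205.28761078]
 [  0.           0.           1.        ]] [[-0.02843997 -0.98646721  0.16147327  0.37664979]
 [-0.99941905  0.02502636 -0.0231355   0.04051245]
 [ 0.01878132 -0.16203744 -0.98660586  1.28125585]
 [ 0.          0.          0.          1.        ]]
```

View pics/scene0.png

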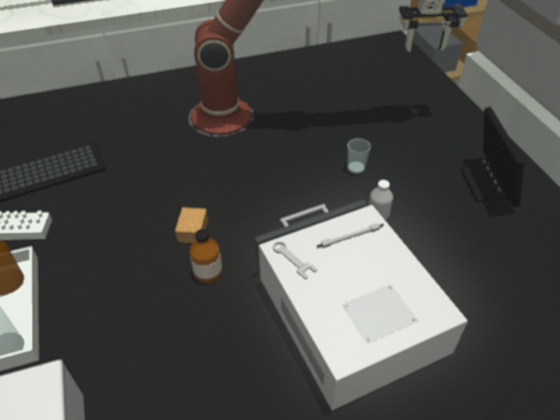

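View pics/top0.png

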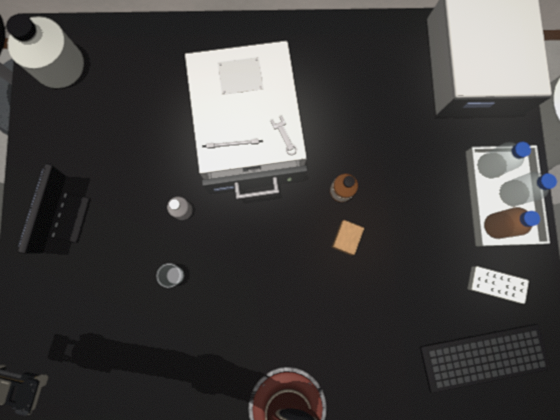

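The scene view shows the module at about (360,290) with its pull bar at (305,215). In the top view the pull bar is at (257,190), with the bottles at (180,208) and (344,187), the beaker at (170,275) and the box at (348,237). Next I'll measure them.

```bash
cat > h.py <<'E'
import numpy as np,cv2
def load(n): return dict(np.load(n))
def pts(c):
    K,T,z=c["K"],c["pose"],c["range_z"]
    v,u=np.mgrid[:z.shape[0],:z.shape[1]]
    p=np.stack([(u-K[0,2])/K[0,0]*z,(v-K[1,2])/K[1,1]*z,z],-1)
    w=p@T[:3,:3].T+T[:3,3]; w[z==0]=np.nan; return w
def crop(c,u0,v0,u1,v1,name,f):
    im=c["image"][v0:v1,u0:u1,::-1]; cv2.imwrite(name,cv2.resize(im,None,fx=f,fy=f,interpolation=cv2.INTER_CUBIC))
def tri(a,pa,b,pb):
    # two-ray closest point
    A=[];O=[]
    for c,p in((a,pa),(b,pb)):
        d=c["pose"][:3,:3]@np.linalg.inv(c["K"])@np.array([*p,1.]); A.append(d/np.linalg.norm(d));O.append(c["pose"][:3,3])
    M=np.stack([A[0],-A[1]],1); s=np.linalg.lstsq(M,O[1]-O[0],rcond=None)[0]
    P,Q=O[0]+s[0]*A[0],O[1]+s[1]*A[1]; return (P+Q)/2,np.linalg.norm(P-Q)
E
python3 - <<'E'
from h import *
t=load("top0.npz");s=load("scene0.npz")
crop(t,180,140,320,240,"pics/t0c.png",5.6)
crop(s,240,180,400,290,"pics/s0c.png",5)
np.set_printoptions(precision=3,suppress=True)
for c in(t,s):
    w=pts(c)
    m=(w[...,2]>.13)&(w[...,2]<.15)&(w[...,0]>.4)&(w[...,0]<1.2)&(abs(w[...,1])<.45)
    m=cv2.morphologyEx(m.astype(np.uint8),cv2.MORPH_OPEN,np.ones((5,5)))
    n,l,st,ce=cv2.connectedComponentsWithStats(m); k=1+np.argmax(st[1:,4]); q=w[l==k]
    r=cv2.minAreaRect(q[:,:2].astype(np.float32)); print(r,cv2.boxPoints(r),np.median(q[:,2]))
    b=(w[...,2]>.095)&(w[...,2]<.115)&(w[...,0]>.4)&(w[...,0]<.8)&(abs(w[...,1])<.25)
    n,l,st,ce=cv2.connectedComponentsWithStats(b.astype(np.uint8))
    for k in range(1,n):
        if st[k,4]>8: print(k,st[k],ce[k],w[l==k].mean(0),w[l==k].min(0),w[l==k].max(0))
w=pts(t)
b=((w[...,2]>.025)&(w[...,0]>.2)&(w[...,0]<1.1)&(abs(w[...,1])<.4)).astype(np.uint8)
n,l,st,ce=cv2.connectedComponentsWithStats(b)
for k in range(1,n):
    if st[k,4]>20: print('obj',st[k],w[l==k].min(0),w[l==k].max(0))
E
```

```text
((0.8560894727706909, 0.1007060632109642), (0.36219900846481323, 0.30044710636138916), 6.879870414733887) [[ 0.658  0.228]
 [ 0.694 -0.07 ]
 [ 1.054 -0.027]
 [ 1.018  0.272]] 0.13941225794701928
1 [302 160   4   3   9] [303.333 161.333] [ 0.695 -0.063  0.105] [ 0.693 -0.069  0.096] [ 0.699 -0.059  0.114]
6 [202 173   4   4   9] [204.    175.111] [0.662 0.222 0.103] [0.66  0.218 0.096] [0.668 0.228 0.114]
7 [291 173  16   3  24] [297.75  174.042] [ 0.658 -0.046  0.106] [ 0.656 -0.07   0.096] [ 0.662 -0.026  0.114]
8 [204 175  86  24 367] [253.128 187.433] [0.622 0.082 0.107] [ 0.592 -0.021  0.095] [0.656 0.221 0.115]
9 [336 175  22  21 207] [345.329 186.609] [ 0.619 -0.181  0.104] [ 0.595 -0.216  0.095] [ 0.655 -0.155  0.115]
((0.8553860783576965, 0.09810858219861984), (0.36217001080513, 0.3019353449344635), 6.890544414520264) [[ 0.657  0.226]
 [ 0.694 -0.073]
 [ 1.053 -0.03 ]
 [ 1.017  0.27 ]] 0.1388285993935487
1 [280 205  49  22 227] [302.903 213.996] [0.608 0.067 0.107] [0.594 0.008 0.099] [0.635 0.13  0.115]
8 [191 238  26  21 281] [203.907 249.594] [ 0.64  -0.19   0.104] [ 0.607 -0.219  0.095] [ 0.659 -0.158  0.115]
9 [255 243   5   8  20] [256.65 246.95] [ 0.672 -0.071  0.105] [ 0.664 -0.074  0.096] [ 0.679 -0.066  0.114]
11 [259 252  20  39 101] [268.96  271.525] [ 0.75  -0.065  0.105] [ 0.696 -0.072  0.095] [ 0.798 -0.059  0.115]
obj [  186    41   122   158 14619] [ 0.592 -0.071  0.025] [1.051 0.269 0.159]
obj [331 174  27  28 558] [ 0.59  -0.217  0.025] [ 0.66  -0.15   0.149]
obj [168 197  24  22 393] [0.549 0.272 0.026] [0.606 0.33  0.12 ]
obj [333 220  31  35 653] [ 0.429 -0.238  0.025] [ 0.531 -0.148  0.051]
obj [157 264  27  24 286] [0.351 0.29  0.026] [0.414 0.354 0.092]
```

View pics/t0c.png

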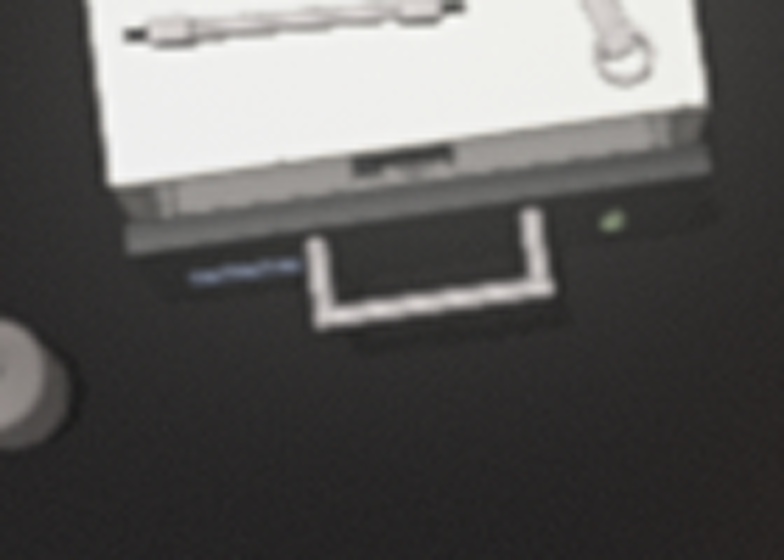

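View pics/s0c.png

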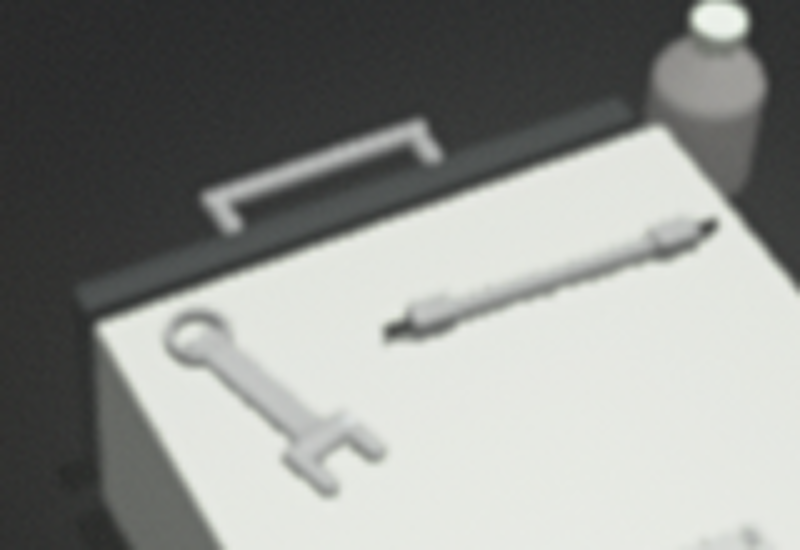

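```bash
python3 - <<'E'
from h import *
np.set_printoptions(precision=4,suppress=True)
a=np.radians(6.88);X=np.array([np.cos(a),np.sin(a)]);Y=np.array([-X[1],X[0]]);O=np.array([.6757,.0778])
for n in("top0.npz","scene0.npz"):
    w=pts(load(n)); xy=(w[...,:2]-O); mx=xy@X; my=xy@Y
    m=(mx>-.12)&(mx<-.035)&(abs(my)<.1)&(w[...,2]>.09)&(w[...,2]<.12)
    for lo in np.arange(-.12,-.03,.005):
        q=m&(mx>=lo)&(mx<lo+.005)
        if q.sum(): print(n,round(lo,3),q.sum(),my[q].min(),my[q].max(),np.median(w[...,2][q]))
    m=(mx>-.12)&(mx<.01)&(abs(my)<.16)&(w[...,2]>.12)&(w[...,2]<.138)
    print(np.percentile(mx[m],[0,5,50,95]),np.median(w[...,2][m]))
E
```

```text
top0.npz -0.08 42 -0.05716320342311478 0.060176996936775175 0.10688975956940183
top0.npz -0.075 79 -0.05767396166641563 0.05962422170213301 0.10860307960487159
top0.npz -0.07 34 -0.05841868660568298 0.05888325907274874 0.10795546690483626
top0.npz -0.065 12 -0.05631193621585773 0.06088392083879091 0.10942328738929741
top0.npz -0.06 11 -0.056973111131337725 0.06039985479104087 0.10996216197398745
top0.npz -0.055 13 -0.057475973962243236 0.05967780628606239 0.10740143574719019
top0.npz -0.05 14 -0.058561204097459636 0.059541547146603334 0.10743887297377874
top0.npz -0.045 10 -0.05644349675463224 0.06109513211189216 0.109086699442829
top0.npz -0.04 11 -0.05665875975261269 0.0608542342913904 0.1073583746811444
[-0.0331 -0.032  -0.0219  0.0066] 0.12931966419946073
scene0.npz -0.08 19 -0.061078814233141716 0.045845949334779985 0.10693326882500231
scene0.npz -0.075 89 -0.06138805337096629 0.05909362756732897 0.10760415313213445
scene0.npz -0.07 74 -0.05988633827260234 0.05738231562315904 0.10631793835057662
scene0.npz -0.065 15 -0.060144564567646434 0.05621912431295808 0.10808070102676826
scene0.npz -0.06 14 -0.06122778014579218 0.05772027875530328 0.1071198770328527
scene0.npz -0.055 10 -0.059252722858216804 0.05849336601503404 0.10817296560121964
scene0.npz -0.05 6 -0.06102069533743451 0.05472697056489822 0.1098395856649046
[-0.0352 -0.0307 -0.0189  0.0056] 0.1284108571649732
```

```bash
cat > plan.py <<'E'
import numpy as np,sys
from scipy.spatial.transform import Rotation as R
a=np.radians(6.88);X=np.array([np.cos(a),np.sin(a),0]);Y=np.array([-X[1],X[0],0]);Z=np.array([0,0,1.]);O=np.array([.6757,.0778,0])
def W(mx,my,z): return O+mx*X+my*Y+z*Z
def M(p): p=np.asarray(p)-O; return np.array([p@X,p@Y,p[2]])
def ori(jaw,tilt=0):
    """jaw 'x' or 'y'/'-y'; tilt deg about module y (positive: body leans to +x)"""
    x={'x':X,'y':Y,'-y':-Y}[jaw]; z=-Z; y=np.cross(z,x)
    return R.from_rotvec(np.radians(tilt)*Y)*R.from_matrix(np.stack([x,y,z],1))
def rows(pt,Rt,n=5,vmax=48,wmax=8.4,opening=100):
    from plant import ctrl
    s=ctrl.sense(); p=s["tcp_pos"].copy(); r=R.from_quat(s["orientation"]); out=[]
    for i in range(n):
        d=r.inv().apply(pt-p); w=np.degrees((r.inv()*Rt).as_rotvec())
        k=max(np.linalg.norm(d)/vmax,np.linalg.norm(w)/wmax,1)
        d=np.round(d/k*1000,1); w=np.round(w/k,1); out.append([*w,*d,opening])
        p=p+r.apply(d/1000); r=r*R.from_rotvec(np.radians(w))
        if k==1: break
    print("t",round(s["t"],2),"M",np.round(M(s["tcp_pos"])*1000,1),"rotleft",np.round(np.degrees((R.from_quat(s["orientation"]).inv()*Rt).as_rotvec()),1),"F",np.round(s["force"],1),"w",round(s["gripper_width"]*1000,1),"j",np.round(s["joints"],2))
    print("left mm(tool)",np.round(R.from_quat(s["orientation"]).inv().apply(pt-s["tcp_pos"])*1000,1))
    print(", ".join(f"{v:g}" for q in out for v in q))
E
python3 -c "
from plan import *
rows(W(-.073,0,.2),ori('x'))"
```

```text
t 0.1 M [-444.8  608.9  217.6] rotleft [ 0.1  0.1 68.8] F [-0.4  0.6 -0.1] w 93.2 j [-1.35  0.62 -0.01  1.42  0.01  1.1  -0.04]
left mm(tool) [-432.7  567.2   18.6]
0, 0, 8.4, -52.9, 69.3, 2.3, 100, 0, 0, 8.4, -42.2, 76.3, 2.3, 100, 0, 0, 8.4, -30.6, 81.6, 2.3, 100, 0, 0, 8.4, -18.3, 85.2, 2.3, 100, 0, 0, 8.4, -5.7, 87, 2.2, 100
```

```bash
sed -i 's#np.linalg.norm(d)/vmax#np.linalg.norm(d)*1000/vmax#' plan.py
python3 -c "
from plan import *
rows(W(-.073,0,.2),ori('x'))"
```

```text
t 0.1 M [-444.8  608.9  217.6] rotleft [ 0.1  0.1 68.8] F [-0.4  0.6 -0.1] w 93.2 j [-1.35  0.62 -0.01  1.42  0.01  1.1  -0.04]
left mm(tool) [-432.7  567.2   18.6]
0, 0, 4.6, -29.1, 38.1, 1.3, 100, 0, 0, 4.6, -25.9, 40.4, 1.2, 100, 0, 0, 4.6, -22.6, 42.3, 1.3, 100, 0, 0, 4.6, -19.2, 44, 1.2, 100, 0, 0, 4.6, -15.6, 45.4, 1.3, 100
```

Call:
send_rows(
  steps=[0, 0, 4.6, -29, 38, 0, 50, 0, 0, 4.6, -26, 40, 0, 50, 0, 0, 4.6, -23, 42, 0, 32, 0, 0, 4.6, -19, 44, 0, 32, 0, 0, 4.6, -16, 45, 0, 32],
)

```text
t: 0.6
tcp_pos: [0.3037, 0.44, 0.213]
orientation: [0.896, 0.444, -0.004, -0.001]
force: [0.9, -0.7, 0.8]
gripper_width: 0.0574
```

```bash
python3 -c "
from plan import *
rows(W(-.073,0,.2),ori('x'),opening=32)"
```

```text
t 0.6 M [-326.   404.2  213. ] rotleft [-0.1  0.5 45.9] F [ 0.9 -0.7  0.8] w 57.4 j [-1.07  0.45  0.1   1.76 -0.06  0.94 -0.03]
left mm(tool) [-113.9  463.1   11.3]
-0, 0, 4.6, -11.5, 46.6, 1.1, 32, -0, 0.1, 4.6, -7.7, 47.4, 1.1, 32, -0, 0.1, 4.6, -3.9, 47.8, 1.1, 32, -0, 0, 4.6, -0, 48, 1.1, 32, -0, 0.1, 4.6, 3.8, 47.8, 1.1, 32
```

Call:
send_rows(
  steps=[0, 0, 4.6, -11, 46, 0, 32, 0, 0, 4.6, -8, 47, 0, 32, 0, 0, 4.6, -4, 48, 0, 32, 0, 0, 4.6, 0, 48, 0, 32, 0, 0, 4.6, 4, 48, 0, 32],
)

```text
t: 1.1
tcp_pos: [0.4562, 0.2439, 0.2112]
orientation: [0.968, 0.249, -0.005, 0.0]
force: [1.1, 0.2, -0.6]
gripper_width: 0.0302
```

```bash
python3 -c "
from plan import *
rows(W(-.073,0,.2),ori('x'),opening=32)"
```

```text
t 1.1 M [-198.   191.2  211.2] rotleft [ 0.   0.6 22. ] F [ 1.1  0.2 -0.6] w 30.2 j [-0.7   0.43  0.25  1.81 -0.13  0.93  0.11]
left mm(tool) [ 44.5 224.1  10.3]
0, 0.1, 4.6, 9.3, 47, 2.2, 32, 0, 0.1, 4.6, 13.1, 46.1, 2.2, 32, 0, 0.2, 4.6, 16.7, 44.9, 2.2, 32, 0, 0.1, 4.6, 20.3, 43.5, 2.2, 32, 0, 0.1, 3.6, 18.1, 31.9, 1.8, 32
```

Call:
send_rows(
  steps=[0, 0.1, 4.6, 9, 47, 2, 32, 0, 0.1, 4.6, 13, 46, 2, 32, 0, 0.2, 4.6, 17, 45, 2, 32, 0, 0.1, 4.6, 20, 43, 2, 32, 0, 0.1, 3.6, 18, 32, 2, 32],
)

```text
t: 1.6
tcp_pos: [0.6058, 0.0586, 0.1991]
orientation: [0.999, 0.051, -0.001, 0.0]
force: [0.7, 0.4, 0.9]
gripper_width: 0.03
```

```bash
python3 -c "
from plan import *
rows(W(-.073,0,.15),ori('x'),opening=32)"
```

```text
t 1.6 M [-71.7 -10.7 199.1] rotleft [ 0.   0.1 -1.1] F [0.7 0.4 0.9] w 30.0 j [-0.35  0.59  0.36  1.58 -0.23  1.01  0.18]
left mm(tool) [ -1.4 -10.7  49.1]
0, 0.1, -1, -1.3, -10.2, 46.9, 32, 0, 0, -0.1, -0.1, -0.5, 2.2, 32
```

Call:
send_rows(
  steps=[0, 0, -1, -1.4, -10.5, 45, 32, 0, 0, 0, 0, 0, 0, 32],
)

```text
t: 1.8
tcp_pos: [0.6063, 0.0606, 0.1525]
orientation: [0.999, 0.054, 0.0, 0.003]
force: [-1.9, 1.7, -1.3]
gripper_width: 0.0295
```

```bash
python3 -c "
from plan import *
rows(W(-.073,0,.088),ori('x'),opening=32,vmax=25)
from plant import ctrl
from h import *
for n,b in(('top',(200,130,320,220)),('scene',(240,130,400,250))):
    c=ctrl.camera(n); crop(c,*b,f'pics/{n}1.png',5)
"
```

```text
t 1.8 M [-71.   -8.8 152.5] rotleft [ 0.4  0.  -0.7] F [-1.9  1.7 -1.3] w 29.5 j [-0.35  0.64  0.34  1.64 -0.25  0.91  0.2 ]
left mm(tool) [-2.1 -9.1 64.5]
0.1, 0, -0.3, -0.8, -3.5, 24.7, 32, 0.2, 0, -0.3, -0.8, -3.5, 24.7, 32, 0.1, 0, -0.1, -0.5, -2, 15.1, 32
```

View pics/scene1.png

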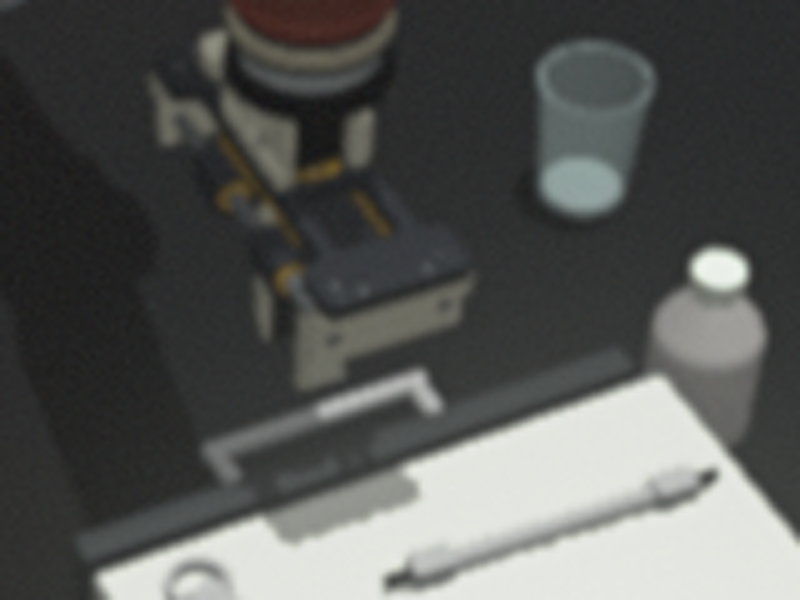

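View pics/top1.png

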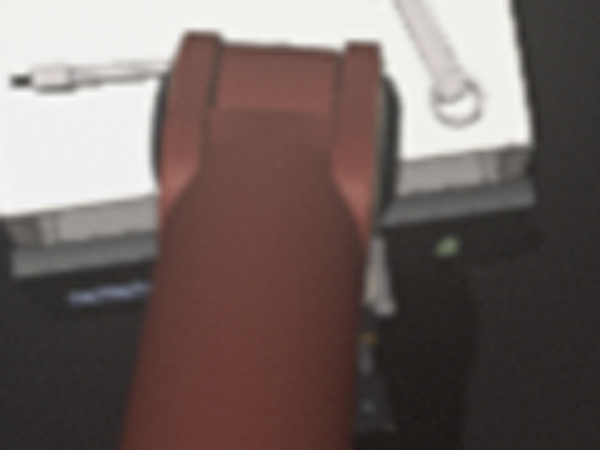

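The fingers, at scene crop (320,370), hover above the bar with the jaws across it. They look clear, so I'll descend.

Call:
send_rows(
  steps=[0.2, 0, -0.3, -1, -4, 24, 32, 0.2, 0, -0.3, -1, -4, 24, 32, 0, 0, 0, -0.5, -2, 15, 32, 0, 0, 0, 0, 0, 0, 32],
)

```text
t: 2.3
tcp_pos: [0.614, 0.0704, 0.1047]
orientation: [0.998, 0.06, 0.015, -0.0]
force: [0.3, 0.2, -0.1]
gripper_width: 0.0297
```

```bash
python3 -c "
from plan import *
rows(W(-.073,0,.088),ori('x'),opening=0,vmax=25)
"
```

```text
t 2.3 M [-62.1  -0.  104.7] rotleft [ 0.1 -1.7  0. ] F [ 0.3  0.2 -0.1] w 29.7 j [-0.34  0.69  0.31  1.68 -0.28  0.78  0.22]
left mm(tool) [-11.4  -0.   16.4]
0.1, -1.7, 0, -11.4, -0, 16.4, 0
```

Call:
send_rows(
  steps=[0, -1.7, 0, -11, 0, -4, 32, 0, 0, 0, 0, 0, 0, 32],
)

```text
t: 2.5
tcp_pos: [0.6051, 0.0703, 0.1129]
orientation: [0.998, 0.061, 0.003, 0.0]
force: [-0.5, 0.3, 0.1]
gripper_width: 0.0295
```

```bash
python3 -c "
from plan import *
rows(W(-.073,0,.088),ori('x'),opening=0,vmax=25)
from plant import ctrl
from h import *
for n,b in(('scene',(240,130,400,250)),):
    c=ctrl.camera(n); crop(c,*b,f'pics/{n}2.png',5)
"
```

```text
t 2.5 M [-71.    1.  112.9] rotleft [ 0.1 -0.4  0.1] F [-0.5  0.3  0.1] w 29.5 j [-0.34  0.68  0.32  1.68 -0.27  0.82  0.22]
left mm(tool) [-2.2  0.9 24.9]
0.1, -0.4, 0.1, -2.2, 0.9, 24.9, 0
```

View pics/scene2.png

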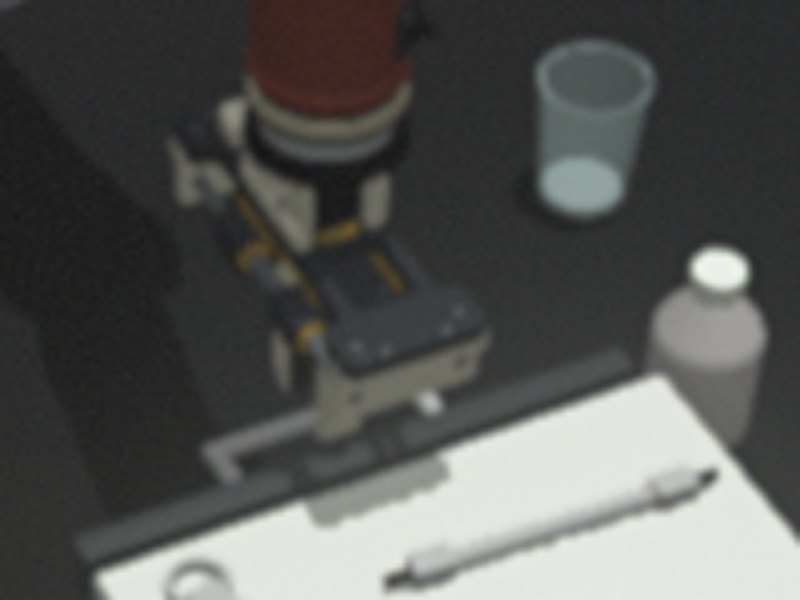

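The finger, at crop (335,420), sits in the gap between the bar and the panel. I'll keep descending in smaller steps.

Call:
send_rows(
  steps=[0, -0.4, 0, -2.5, 1, 8, 32, 0, 0, 0, 0, 0, 5, 32],
)

```text
t: 2.75
tcp_pos: [0.6058, 0.0694, 0.1023]
orientation: [0.998, 0.062, 0.004, 0.0]
force: [-0.4, 0.0, 0.1]
gripper_width: 0.0294
```

```bash
python3 -c "
from plan import *
rows(W(-.073,0,.088),ori('x'),opening=0,vmax=25)
"
```

```text
t 2.75 M [-7.040e+01  1.000e-01  1.023e+02] rotleft [ 0.1 -0.4  0.2] F [-0.4  0.   0.1] w 29.4 j [-0.34  0.7   0.31  1.69 -0.28  0.79  0.22]
left mm(tool) [-2.7  0.1 14.3]
0.1, -0.4, 0.2, -2.7, 0.1, 14.3, 0
```

Call:
send_rows(
  steps=[0, -0.4, 0, -4, 0, 8, 32, 0, -0.4, 0, -2, 0, 8, 32, 0, 0, 0, 0, 0, 0, 32],
)

```text
t: 3.05
tcp_pos: [0.5989, 0.0686, 0.0839]
orientation: [0.998, 0.062, -0.004, 0.001]
force: [0.1, -0.1, -0.3]
gripper_width: 0.0298
```

```bash
python3 -c "
from plan import *
rows(W(-.073,0,.088),ori('x'),opening=0,vmax=25)
"
```

```text
t 3.05 M [-77.4   0.   83.9] rotleft [0.1 0.5 0.2] F [ 0.1 -0.1 -0.3] w 29.8 j [-0.33  0.72  0.3   1.71 -0.29  0.77  0.23]
left mm(tool) [ 4.3  0.1 -4.2]
0.1, 0.5, 0.2, 4.3, 0.1, -4.2, 0
```

Call:
send_rows(
  steps=[0, 0.4, 0, 4, 0, -2, 32, 0, 0, 0, 0, 0, 0, 0, 0, 0, 0, 0, 0, 0, 0, 0, 0, 0, 0, 0, 0, 0, 0, 0, 0, 0, 0, 0, 0],
  grip_force=25,
)

```text
t: 3.55
tcp_pos: [0.6042, 0.069, 0.0857]
orientation: [0.998, 0.061, 0.0, 0.001]
force: [0.2, -0.2, -1.3]
gripper_width: 0.0092
```

```bash
python3 -c "
from plan import *
rows(W(-.245,0,.088),ori('x'),opening=0,vmax=20)
"
```

```text
t 3.55 M [-72.1  -0.2  85.7] rotleft [ 0.1 -0.   0.2] F [ 0.2 -0.2 -1.3] w 9.2 j [-0.33  0.72  0.3   1.7  -0.29  0.77  0.23]
left mm(tool) [-172.9   -0.7   -2.4]
0, -0, 0, -20, -0.1, -0.3, 0, 0, -0, 0, -20, -0.1, -0.3, 0, 0, -0, 0, -20, -0.1, -0.3, 0, 0, -0, 0, -20, -0.1, -0.3, 0, 0, -0, 0, -20, -0.1, -0.3, 0
```

Gripped on the 10 mm bar (width reads 9.2). Now I'll pull.

Call:
send_rows(
  steps=[0, 0, 0, -20, 0, 0, 0, 0, 0, 0, -22, 0, 0, 0, 0, 0, 0, -22, 0, 0, 0, 0, 0, 0, -22, 0, 0, 0, 0, 0, 0, -22, 0, 0, 0],
)

```text
t: 4.05
tcp_pos: [0.5095, 0.0575, 0.0856]
orientation: [0.998, 0.062, 0.016, 0.001]
force: [4.0, 1.2, -2.8]
gripper_width: 0.0091
```

```bash
python3 -c "
from plan import *
rows(W(-.245,0,.088),ori('x'),opening=0,vmax=20)
"
```

```text
t 4.05 M [-167.4   -0.2   85.6] rotleft [ 0.3 -1.9  0.2] F [ 4.   1.2 -2.8] w 9.1 j [-0.35  0.59  0.29  2.   -0.3   0.56  0.26]
left mm(tool) [-77.5  -0.5  -4.9]
0.1, -0.5, 0.1, -20, -0.1, -1.3, 0, 0.1, -0.5, 0, -20, -0.1, -1.1, 0, 0, -0.5, 0.1, -20, -0.1, -0.9, 0, 0.1, -0.4, 0, -17.5, -0.1, -0.6, 0
```

Call:
send_rows(
  steps=[0, -0.8, 0, -20, 0, -1, 0, 0, -0.8, 0, -20, 0, -1, 0, 0, -0.8, 0, -15, 0, -1, 0],
)

```text
t: 4.35
tcp_pos: [0.453, 0.0508, 0.0857]
orientation: [0.998, 0.062, -0.004, 0.003]
force: [2.5, 0.0, -15.9]
gripper_width: 0.0092
```

```bash
python3 -c "
from plan import *
rows(W(-.245,0,.088),ori('x'),opening=0,vmax=20)
"
```

```text
t 4.35 M [-2.243e+02 -1.000e-01  8.570e+01] rotleft [0.3 0.5 0.3] F [  2.5   0.  -15.9] w 9.2 j [-0.37  0.55  0.29  2.11 -0.29  0.53  0.27]
left mm(tool) [-20.7  -0.2  -2.1]
0.3, 0.5, 0.2, -19.9, -0.2, -2, 0, 0, -0, 0.1, -0.8, -0, -0.1, 0
```

Call:
send_rows(
  steps=[0, 0.3, 0, -8, 0, 1, 0, 0, 0, 0, -8, 0, 0, 0, 0, 0, 0, -8, 0, 0, 0],
)

```text
t: 4.65
tcp_pos: [0.4366, 0.0487, 0.0858]
orientation: [0.998, 0.062, 0.008, 0.003]
force: [18.7, 3.5, -32.0]
gripper_width: 0.0093
```

```bash
python3 -c "
from plan import *
rows(W(-.255,0,.085),ori('x'),opening=0,vmax=20)
"
```

```text
t 4.65 M [-2.408e+02 -2.000e-01  8.580e+01] rotleft [ 0.4 -0.9  0.3] F [ 18.7   3.5 -32. ] w 9.3 j [-0.37  0.52  0.29  2.18 -0.3   0.46  0.27]
left mm(tool) [-14.2  -0.3   0.6]
0.4, -0.9, 0.3, -14.2, -0.3, 0.6, 0
```

Call:
send_rows(
  steps=[0, 0, 0, -4, 0, 2, 0, 0, 0, 0, 0, 0, 1, 0, 0, 0, 0, 0, 0, 0, 0],
)

```text
t: 4.95
tcp_pos: [0.4371, 0.0488, 0.0856]
orientation: [0.998, 0.062, 0.014, 0.003]
force: [3.0, 1.1, -13.4]
gripper_width: 0.0091
```

```bash
python3 -c "
from plan import *
rows(W(-.255,0,.085),ori('x'),opening=0,vmax=20)
from plant import ctrl
from h import *
for n in('top','scene'):
    c=ctrl.camera(n); np.savez(f'{n}3.npz',**c)
    crop(c,*((180,110,340,230) if n=='top' else (180,110,400,275)),f'pics/{n}3.png',5 if n=='top' else 3.6)
"
```

```text
t 4.95 M [-2.404e+02 -2.000e-01  8.560e+01] rotleft [ 0.4 -1.6  0.3] F [  3.    1.1 -13.4] w 9.1 j [-0.36  0.52  0.28  2.18 -0.3   0.45  0.28]
left mm(tool) [-14.7  -0.3   0.2]
0.4, -1.6, 0.3, -14.7, -0.3, 0.2, 0
```

View pics/scene3.png

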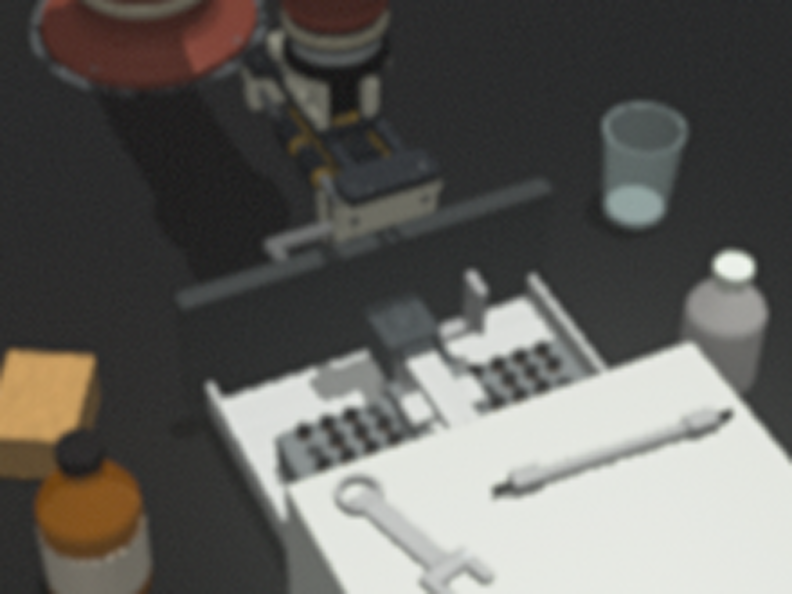

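View pics/top3.png

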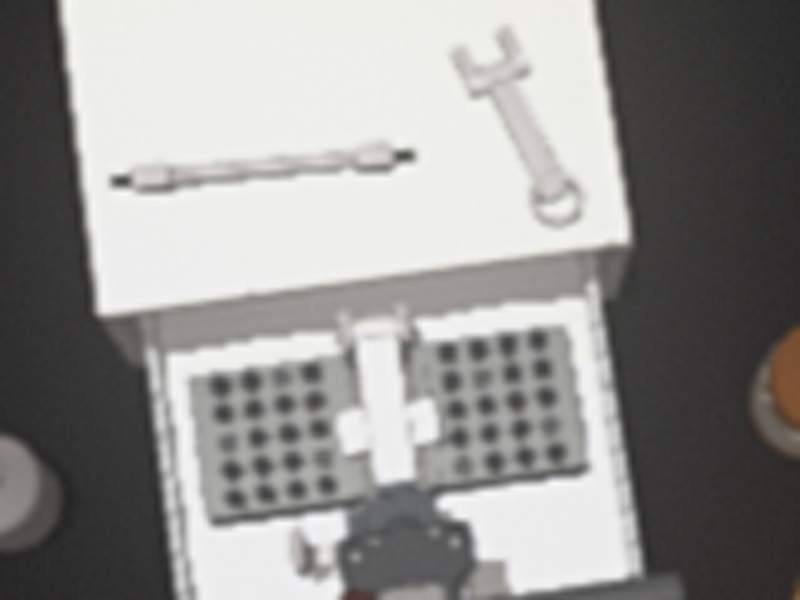

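Top view: the hinge, at crop (380,325), is clear of the box, and the tab is at (300,550). In the scene view the tab is at crop (475,300). Pulling further gave 19 N and no motion, so the tray is at its stop. I'll measure the tab, then release.

```bash
python3 - <<'E'
from h import *; from plan import *
np.set_printoptions(precision=4,suppress=True)
for n in("top3.npz","scene3.npz"):
    w=pts(load(n)); q=w-O; m=np.stack([q@X,q@Y,w[...,2]],-1)
    def rep(name,s):
        print(n,name,s.sum(), (np.percentile(m[s],[2,50,98],axis=0) if s.sum() else ''))
    rep('tab',(abs(m[...,0]+.139)<.03)&(m[...,1]>.04)&(m[...,1]<.08)&(m[...,2]>.085)&(m[...,2]<.12))
    rep('tabtop',(abs(m[...,0]+.139)<.03)&(m[...,1]>.04)&(m[...,1]<.08)&(m[...,2]>.103)&(m[...,2]<.12))
    rep('head',(abs(m[...,0]+.139)<.03)&(abs(m[...,1])<.03)&(m[...,2]>.09)&(m[...,2]<.11))
    rep('panel',(m[...,0]<-.175)&(m[...,0]>-.225)&(m[...,2]>.122)&(m[...,2]<.136)&(abs(m[...,1])<.15))
    v,u=np.where((abs(m[...,0]+.139)<.03)&(m[...,1]>.04)&(m[...,1]<.08)&(m[...,2]>.085)&(m[...,2]<.12)); print(u.min(),u.max(),v.min(),v.max())
s=load("scene3.npz");t=load("top3.npz")
crop(s,290,170,350,215,"pics/s3z.png",13); crop(t,220,205,290,232,"pics/t3z.png",11)
E
```

```text
top3.npz tab 28 [[-0.1502  0.0574  0.0931]
 [-0.1386  0.0609  0.1085]
 [-0.1281  0.065   0.1116]]
top3.npz tabtop 25 [[-0.1495  0.0575  0.1036]
 [-0.1396  0.0611  0.1087]
 [-0.1281  0.065   0.1116]]
top3.npz head 111 [[-0.1331 -0.0184  0.0924]
 [-0.1227  0.0015  0.098 ]
 [-0.1102  0.0215  0.1047]]
top3.npz panel 466 [[-0.2008 -0.1416  0.1236]
 [-0.1916 -0.0373  0.1289]
 [-0.1834  0.1447  0.1335]]
238 241 216 224
scene3.npz tab 58 [[-0.15    0.0537  0.0855]
 [-0.1349  0.0564  0.1018]
 [-0.1267  0.0633  0.1108]]
scene3.npz tabtop 25 [[-0.1493  0.0543  0.1036]
 [-0.1372  0.0573  0.1077]
 [-0.1275  0.0636  0.1112]]
scene3.npz head 255 [[-0.1606 -0.0221  0.0906]
 [-0.1319 -0.0027  0.0979]
 [-0.1115  0.0185  0.1036]]
scene3.npz panel 689 [[-0.2018 -0.1439  0.1227]
 [-0.1891 -0.0109  0.1283]
 [-0.1812  0.1374  0.1331]]
309 315 186 198
```

View pics/s3z.png

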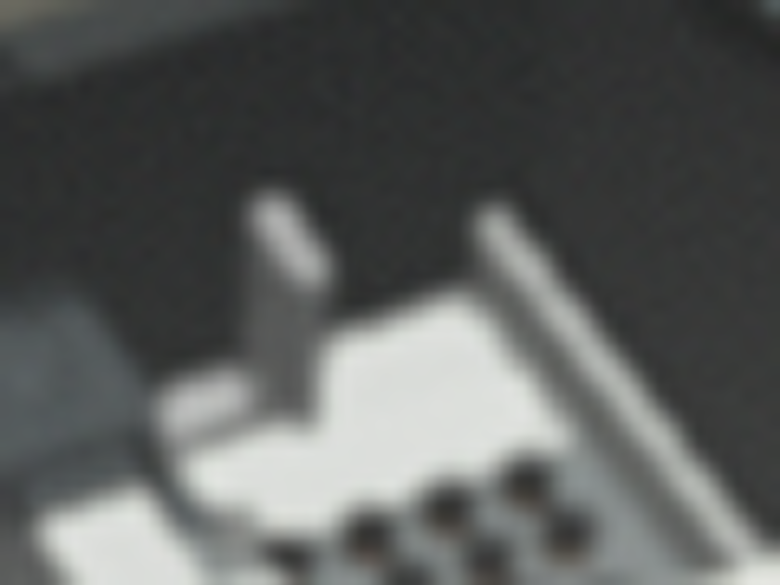

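Call:
send_rows(
  steps=[0, 0, 0, 0, 0, 0, 32, 0, 0, 0, 0, 0, 0, 32, 0, 0, 0, 0, 0, 0, 32],
)

```text
t: 5.35
tcp_pos: [0.4361, 0.0485, 0.0859]
orientation: [0.998, 0.062, 0.013, 0.003]
force: [-0.2, -0.3, -0.0]
gripper_width: 0.0271
```

```bash
python3 -c "
from plan import *
rows(W(-.2405,0,.17),ori('x'),opening=32,vmax=20)
"
```

```text
t 5.35 M [-241.4   -0.4   85.9] rotleft [ 0.4 -1.4  0.3] F [-0.2 -0.3 -0. ] w 27.1 j [-0.36  0.52  0.28  2.18 -0.3   0.45  0.28]
left mm(tool) [  3.    0.2 -84. ]
0.1, -0.3, 0.1, 0.7, 0, -20, 32, 0.1, -0.4, 0.1, 0.6, 0, -20, 32, 0.1, -0.3, 0, 0.5, 0, -20, 32, 0.1, -0.4, 0.1, 0.3, -0, -20, 32, -0, -0, -0, 0.1, -0, -4.1, 32
```

The tab is a thin upright plate, at crop (285,300). Both views agree on it: mx -139, my +60, top at 110 mm. Now going up.

Call:
send_rows(
  steps=[0.1, -0.3, 0, 1, 0, -10, 32, 0, -0.3, 0, 0, 0, -12, 32],
)

```text
t: 5.55
tcp_pos: [0.4348, 0.0484, 0.1074]
orientation: [0.998, 0.062, 0.005, 0.002]
force: [-0.3, -0.4, 0.0]
gripper_width: 0.0298
```

```bash
python3 -c "
from plan import *
rows(W(-.2405,0,.18),ori('x'),opening=32,vmax=20)
"
```

```text
t 5.55 M [-242.7   -0.4  107.4] rotleft [ 0.3 -0.6  0.2] F [-0.3 -0.4  0. ] w 29.8 j [-0.39  0.48  0.31  2.16 -0.28  0.53  0.26]
left mm(tool) [  2.9   0.  -72.5]
0.1, -0.2, 0.1, 0.8, 0, -20, 32, 0.1, -0.1, 0.1, 0.7, -0, -20, 32, 0, -0.2, 0, 0.7, -0.1, -20, 32, 0.1, -0.1, 0, 0.4, -0, -12.5, 32
```

Call:
send_rows(
  steps=[0, -0.2, 0, 2, 0, -20, 32, 0, -0.2, 0, 1, 0, -22, 32, 0, -0.2, 0, 1, 0, -22, 32, 0, 0, 0, 0, 0, -15, 32],
)

```text
t: 5.95
tcp_pos: [0.4364, 0.0486, 0.1888]
orientation: [0.998, 0.062, -0.003, 0.003]
force: [0.2, 0.7, -0.8]
gripper_width: 0.03
```

```bash
python3 -c "
from plan import *
rows(W(-.139,.06,.18),ori('y'),opening=32,vmax=20)
"
```

```text
t 5.95 M [-241.    -0.3  188.8] rotleft [ -0.1   0.5 -89.8] F [ 0.2  0.7 -0.8] w 30.0 j [-0.46  0.35  0.4   2.04 -0.18  0.78  0.17]
left mm(tool) [102.3 -60.    7.9]
-0, 0, -8.4, 9.6, -5.6, 0.7, 32, -0, 0.1, -8.4, 10.3, -4.2, 0.7, 32, -0, 0, -8.4, 10.8, -2.6, 0.8, 32, -0, 0.1, -8.4, 11, -1, 0.8, 32, -0, 0, -8.4, 11.1, 0.6, 0.8, 32
```

Call:
send_rows(
  steps=[0, 0, -8.5, 9.6, -5.6, 0, 32, 0, 0, -8.5, 10, -4, 0, 32, 0, 0, -8.5, 11, -2.6, 0, 32, 0, 0, -8.5, 11, -1, 0, 32, 0, 0, -8.5, 11, 0.6, 0, 32],
)

```text
t: 6.45
tcp_pos: [0.4802, 0.0824, 0.1918]
orientation: [0.905, 0.425, -0.003, 0.002]
force: [1.0, -0.7, 0.4]
gripper_width: 0.0297
```

```bash
python3 -c "
from plan import *
rows(W(-.139,.06,.18),ori('y'),opening=32,vmax=20)
"
```

```text
t 6.45 M [-193.6   28.   191.8] rotleft [ -0.1   0.4 -46.6] F [ 1.  -0.7  0.4] w 29.7 j [-0.35  0.4   0.18  1.92 -0.09  0.83  0.76]
left mm(tool) [61.7 14.3 11.4]
-0, 0.1, -8.4, 11.1, 2.6, 2.1, 32, -0, 0.1, -8.4, 10.6, 4.2, 2.1, 32, -0, 0, -8.4, 9.9, 5.7, 2.1, 32, -0, 0.1, -8.4, 9, 7, 2.1, 32, -0, 0, -8.4, 7.9, 8.3, 2.1, 32
```

Call:
send_rows(
  steps=[0, 0.1, -8.5, 11, 2.6, 1, 32, 0, 0.1, -8.5, 10.6, 4, 1, 32, 0, 0, -8.5, 10, 5.7, 1, 32, 0, 0, -8.5, 9, 7, 1, 32, 0, 0, -8.5, 8, 8, 1, 32],
)

```text
t: 6.95
tcp_pos: [0.5245, 0.1176, 0.1862]
orientation: [0.687, 0.727, -0.003, -0.0]
force: [-0.8, 0.1, -0.2]
gripper_width: 0.0301
```

```bash
python3 -c "
from plan import *
rows(W(-.139,.06,.15),ori('y'),opening=32,vmax=20)
"
```

```text
t 6.95 M [-145.3   57.6  186.2] rotleft [-0.3  0.2 -3.6] F [-0.8  0.1 -0.2] w 30.1 j [-0.25  0.48 -0.03  1.79  0.02  0.88  1.35]
left mm(tool) [ 2.9  6.3 36.2]
-0.2, 0.1, -2, 1.6, 3.4, 19.6, 32, -0.1, 0.1, -1.6, 1.2, 2.9, 16.6, 32
```

Call:
send_rows(
  steps=[-0.2, 0.1, -2, 1.6, 3.4, 18, 32, -0.1, 0.1, -1.6, 1.2, 2.9, 15, 32, 0, 0, 0, 0, 0, 0, 32],
)

```text
t: 7.25
tcp_pos: [0.5315, 0.1215, 0.1523]
orientation: [0.661, 0.75, 0.001, 0.0]
force: [0.2, 0.0, 0.7]
gripper_width: 0.0296
```

```bash
python3 -c "
from plan import *
rows(W(-.139,.06,.08),ori('y'),opening=32,vmax=12)
from plant import ctrl
from h import *
for n in('top','scene'):
    c=ctrl.camera(n); np.savez(f'{n}4.npz',**c)
    crop(c,*((180,110,340,230) if n=='top' else (240,120,360,210)),f'pics/{n}4.png',5 if n=='top' else 6.5)
"
```

```text
t 7.25 M [-138.    60.7  152.3] rotleft [ 0.1 -0.   0.3] F [0.2 0.  0.7] w 29.6 j [-0.23  0.53 -0.05  1.81  0.03  0.8   1.4 ]
left mm(tool) [-0.7 -1.1 72.3]
0, -0, 0.1, -0.1, -0.2, 12, 32, 0, -0, 0, -0.1, -0.2, 12, 32, 0, -0, 0.1, -0.1, -0.2, 12, 32, 0, -0, 0, -0.1, -0.2, 12, 32, 0, -0, 0.1, -0.2, -0.2, 12, 32
```

View pics/scene4.png

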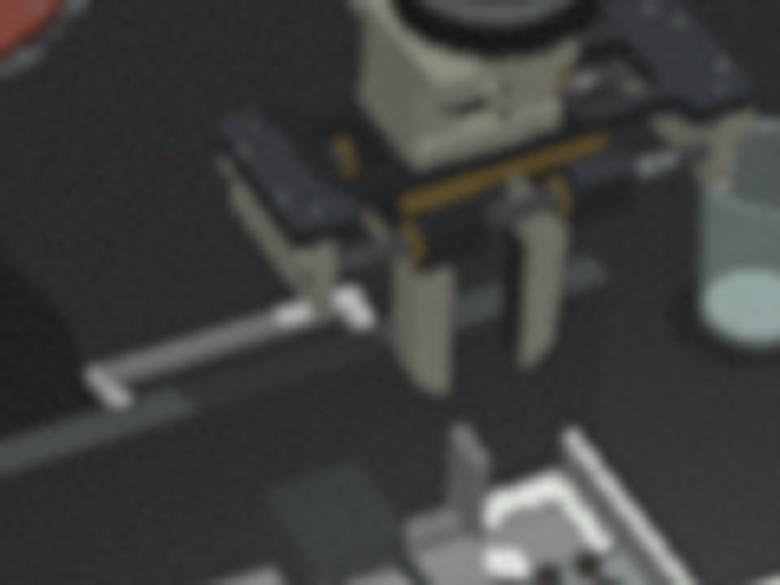

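View pics/top4.png

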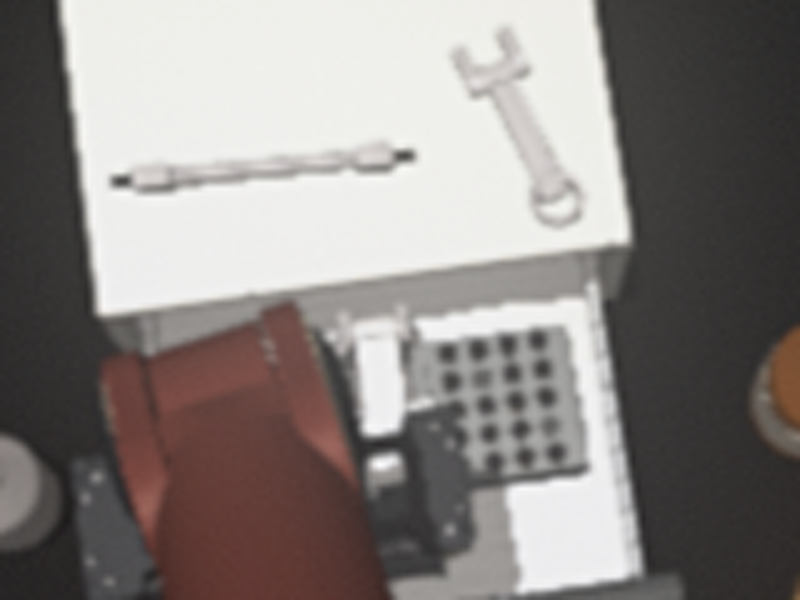

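The fingers, at scene crop (425,370) and (540,340), straddle the tab at (465,460). Descending.

Call:
send_rows(
  steps=[0, 0, 0, -0.7, -1.2, 12, 32, 0, 0, 0, 0, -1, 12, 32, 0, 0, 0, 0, -1, 12, 32],
)

```text
t: 7.65
tcp_pos: [0.5313, 0.1204, 0.1196]
orientation: [0.662, 0.749, 0.005, 0.003]
force: [0.6, -0.6, -0.4]
gripper_width: 0.0299
```

```bash
python3 -c "
from plan import *
rows(W(-.139,.06,.082),ori('y'),opening=32,vmax=12)"
```

```text
t 7.65 M [-138.3   59.6  119.6] rotleft [ 0.7 -0.1  0.2] F [ 0.6 -0.6 -0.4] w 29.9 j [-0.24  0.57 -0.04  1.86  0.04  0.71  1.39]
left mm(tool) [ 0.4 -1.2 37.6]
0.2, -0, 0, 0.1, -0.4, 12, 32, 0.2, -0, 0.1, 0.1, -0.3, 12, 32, 0.2, -0, 0, 0.1, -0.3, 12, 32, 0.1, -0.1, 0.1, 0.1, -0, 1.6, 32
```

Call:
send_rows(
  steps=[0.4, 0, 0, 0, -1.5, 12, 32, 0.4, 0, 0, 0, -1, 11, 32, 0.2, 0, 0, 0, -1, 10, 32, 0, 0, 0, 0, 0, 0, 32],
)

```text
t: 8.05
tcp_pos: [0.5263, 0.1194, 0.0831]
orientation: [0.663, 0.749, -0.004, -0.003]
force: [-0.4, 0.2, 0.5]
gripper_width: 0.0299
```

```bash
python3 -c "
from plan import *
rows(W(-.139,.06,.082),ori('y'),opening=32,vmax=12)
from plant import ctrl
from h import *
for n in('scene',):
    c=ctrl.camera(n); np.savez(f'{n}5.npz',**c)
    crop(c,240,120,360,210,f'pics/{n}5.png',6.5)
"
```

```text
t 8.05 M [-143.4   59.2   83.1] rotleft [-0.6  0.   0.1] F [-0.4  0.2  0.5] w 29.9 j [-0.24  0.63 -0.04  1.88  0.04  0.64  1.39]
left mm(tool) [0.8 4.4 1. ]
-0.6, 0, 0.1, 0.8, 4.4, 1, 32
```

View pics/scene5.png

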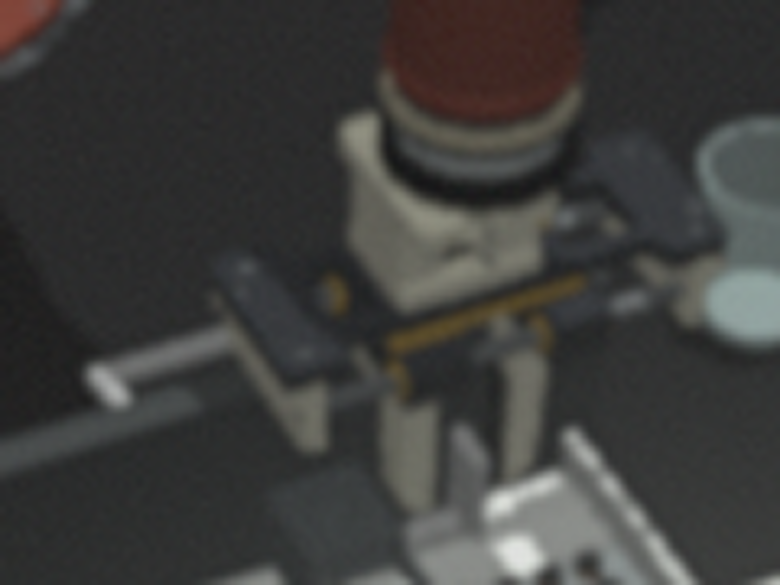

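The tab, at crop (465,470), is between the fingers, which sit a few mm too far forward. I'll correct that and close.

Call:
send_rows(
  steps=[-0.4, 0, 0, 0.8, 4, 1, 32, 0, 0, 0, 0, 0, 0, 0, 0, 0, 0, 0, 0, 0, 0, 0, 0, 0, 0, 0, 0, 0, 0, 0, 0, 0, 0, 0, 0],
  grip_force=45,
)

```text
t: 8.6
tcp_pos: [0.5324, 0.122, 0.0841]
orientation: [0.663, 0.749, 0.001, 0.0]
force: [-0.7, 0.9, -2.2]
gripper_width: 0.0081
```

```bash
python3 -c "
from plan import *
rows(W(-.139,.07,.082),ori('y'),opening=0,vmax=4)"
```

```text
t 8.6 M [-137.    61.    84.1] rotleft [ 0.1 -0.1  0.1] F [-0.7  0.9 -2.2] w 8.1 j [-0.24  0.63 -0.04  1.87  0.04  0.64  1.39]
left mm(tool) [ 9.  -2.   2.1]
0.1, -0, 0, 3.8, -0.8, 0.9, 0, 0, -0.1, 0.1, 3.8, -0.9, 0.9, 0, 0, 0, 0, 1.4, -0.3, 0.3, 0
```

The width of 8.1 matches the tab. Pull the latch +y.

Call:
send_rows(
  steps=[0, 0, 0, 4, 0, 0, 0, 0, 0, 0, 4, 0, 0, 0, 0, 0, 0, 3, 0, 0, 0],
)

```text
t: 8.9
tcp_pos: [0.532, 0.1255, 0.0838]
orientation: [0.665, 0.747, -0.002, 0.004]
force: [1.2, -6.4, -1.3]
gripper_width: 0.0077
```

```bash
python3 -c "
from plan import *
rows(W(-.138,.071,.084),ori('y'),opening=0,vmax=4)"
```

```text
t 8.9 M [-137.    64.6   83.8] rotleft [ 0.1  0.5 -0.2] F [ 1.2 -6.4 -1.3] w 7.7 j [-0.26  0.63 -0.03  1.87  0.04  0.64  1.37]
left mm(tool) [ 6.4 -1.1 -0.3]
0.1, 0.3, -0.1, 3.9, -0.6, -0.2, 0, 0, 0.2, -0.1, 2.5, -0.4, -0.1, 0
```

Call:
send_rows(
  steps=[0, 0.5, 0, 7, 0, 0, 0, 0, 0, 0, 6, 0, 0, 0, 0, 0, 0, 5, 0, 0, 0],
)

```text
t: 9.2
tcp_pos: [0.5313, 0.1314, 0.0837]
orientation: [0.667, 0.745, -0.005, 0.006]
force: [1.0, -9.5, -0.2]
gripper_width: 0.0079
```

```bash
python3 -c "
from plan import *
rows(W(-.138,.071,.084),ori('y'),opening=0,vmax=4)"
```

```text
t 9.2 M [-136.9   70.5   83.7] rotleft [ 0.   0.9 -0.6] F [ 1.  -9.5 -0.2] w 7.9 j [-0.28  0.63 -0.02  1.87  0.05  0.65  1.35]
left mm(tool) [ 0.5 -1.1 -0.4]
0, 0.9, -0.6, 0.5, -1.1, -0.4, 0
```

The latch is about 10 mm out with a 9.5 N pull. I'll hold that briefly and then start lifting along the hinge arc, keeping the sideways pull.

Call:
send_rows(
  steps=[0, 0.5, -0.3, 3, 0, 0, 0, 2, 0, 0, 3.5, 0, -4, 0, 2.5, 0, 0, 3.5, 0, -6, 0, 2.5, 0, 0, 3.5, 0, -6, 0],
)

```text
t: 9.6
tcp_pos: [0.5331, 0.1289, 0.0989]
orientation: [0.668, 0.741, -0.055, -0.031]
force: [1.7, -7.2, -5.8]
gripper_width: 0.0078
```

```bash
cat >> plan.py <<'E'
H=np.array([-.0125,.078]); G=np.array([-.1245,.006])
def lift(th,my,tilt=None):
    c,s=np.cos(np.radians(th)),np.sin(np.radians(th))
    from plant import ctrl
    p=M(ctrl.sense()["tcp_pos"])
    e=R.from_quat(ctrl.sense()["orientation"]).apply([0,0,1]); 
    print("tool tilt",np.degrees(np.arctan2(-(e@X),-e[2])).round(1),"TCP arc angle",np.degrees(np.arctan2(p[2]-H[1],-(p[0]-H[0]))).round(1),"radius",np.hypot(p[0]-H[0],p[2]-H[1]).round(4))
    rows(W(H[0]+G[0]*c+G[1]*s,my,H[1]-G[0]*s+G[1]*c),ori('y',th if tilt is None else tilt),opening=0,vmax=8,wmax=4)
E
python3 -c "
from plan import *
lift(12,.071)"
```

```text
tool tilt 7.1 TCP arc angle 9.7 radius 0.1247
t 9.6 M [-135.4   67.8   98.9] rotleft [ 4.9  1.4 -1.1] F [ 1.7 -7.2 -5.8] w 7.8 j [-0.26  0.66 -0.03  1.74  0.03  0.87  1.37]
left mm(tool) [  2.9   1.  -11.1]
3.4, 1, -0.7, 2, 0.7, -7.7, 0, 1.5, 0.4, -0.4, 1, 0.1, -3.4, 0
```

Call:
send_rows(
  steps=[3.5, 0.5, 0, 4, 0.5, -7, 0, 3.5, 0.5, 0, 4, 0.5, -7, 0, 3.5, 0, 0, 3, 0.5, -7, 0],
)

```text
t: 9.9
tcp_pos: [0.5384, 0.1288, 0.1192]
orientation: [0.664, 0.731, -0.125, -0.095]
force: [0.2, -7.1, -0.5]
gripper_width: 0.0079
```

```bash
python3 -c "
from plan import *
lift(30,.071)
from plant import ctrl
from h import *
for n in('scene',):
    c=ctrl.camera(n); np.savez(f'{n}6.npz',**c)
    crop(c,220,100,380,220,f'pics/{n}6.png',5)
"
```

```text
tool tilt 18.1 TCP arc angle 19.3 radius 0.1247
t 9.9 M [-130.2   67.1  119.2] rotleft [11.9  1.  -1.7] F [ 0.2 -7.1 -0.5] w 7.9 j [-0.24  0.74 -0.04  1.54  0.    1.18  1.39]
left mm(tool) [  3.4   4.  -29. ]
3.2, 0.3, -0.5, 0.9, 1.1, -7.9, 0, 3.3, 0.3, -0.4, 1, 0.7, -7.9, 0, 3.2, 0.2, -0.5, 1, 0.2, -7.9, 0, 2.2, 0.2, -0.3, 0.7, -0.2, -5.5, 0
```

View pics/scene6.png

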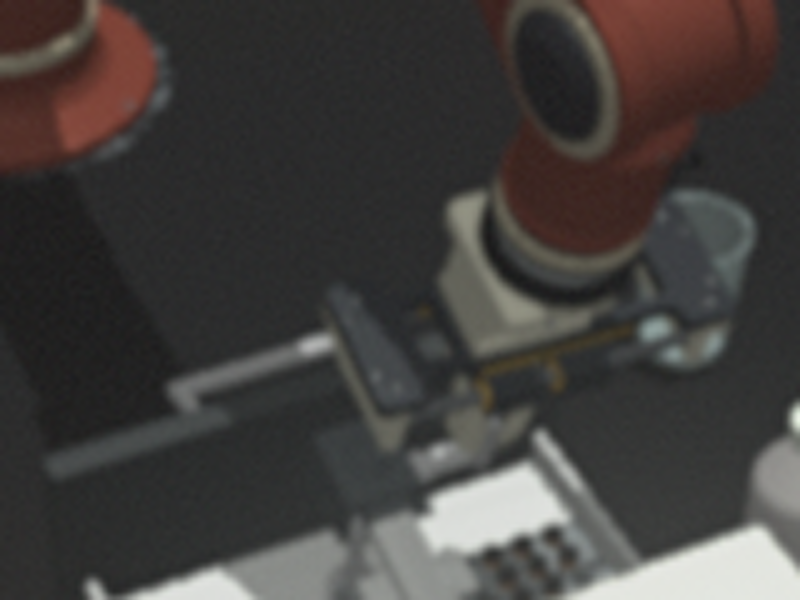

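The head, at crop (365,465), and the tab are rising together. Continuing.

Call:
send_rows(
  steps=[3.3, 0.3, -0.3, 2, 0.8, -7.5, 0, 3.3, 0.3, -0.3, 2, 0.5, -7.5, 0, 3, 0, -0.3, 2, 0.2, -7.5, 0],
)

```text
t: 10.25
tcp_pos: [0.5488, 0.1266, 0.139]
orientation: [0.649, 0.72, -0.19, -0.153]
force: [1.0, -5.6, -2.8]
gripper_width: 0.0075
```

```bash
python3 -c "
from plan import *
lift(45,.067,38)"
```

```text
tool tilt 28.2 TCP arc angle 29.6 radius 0.1237
t 10.25 M [-120.1   63.6  139. ] rotleft [ 9.8  1.  -1.3] F [ 1.  -5.6 -2.8] w 7.5 j [-0.22  0.83 -0.04  1.34 -0.01  1.47  1.42]
left mm(tool) [  2.8   6.1 -38.9]
2, 0.2, -0.3, 0.6, 1.2, -7.9, 0, 2, 0.2, -0.3, 0.6, 1, -7.9, 0, 2, 0.2, -0.3, 0.6, 0.7, -7.9, 0, 2, 0.2, -0.2, 0.6, 0.4, -8, 0, 1.8, 0.2, -0.2, 0.6, 0.2, -7.4, 0
```

Call:
send_rows(
  steps=[2.5, 0.2, -0.3, 1, 1.2, -8, 0, 2.5, 0.2, -0.3, 1, 1, -8, 0, 2.5, 0.2, -0.3, 1, 0.7, -8, 0],
)

```text
t: 10.55
tcp_pos: [0.5611, 0.1256, 0.156]
orientation: [0.633, 0.707, -0.241, -0.202]
force: [-1.6, -3.6, -5.7]
gripper_width: 0.0076
```

```bash
python3 -c "
from plan import *
lift(46,.066,42)"
```

```text
tool tilt 36.6 TCP arc angle 39.2 radius 0.1234
t 10.55 M [-108.1   61.2  156. ] rotleft [ 5.4  0.7 -0.8] F [-1.6 -3.6 -5.7] w 7.6 j [-0.21  0.92 -0.05  1.15 -0.03  1.71  1.44]
left mm(tool) [  4.6   1.3 -20.7]
2, 0.3, -0.3, 1.7, 0.5, -7.8, 0, 2, 0.3, -0.3, 1.8, 0.2, -7.8, 0, 1.4, 0.1, -0.2, 1.2, -0, -5.1, 0
```

Call:
send_rows(
  steps=[2, 0, 0, 0, 0.5, -8, 0, 2, 0, 0, 0, 0.2, -8, 0, 1, 0, 0, 0, 0, -5, 0, 0, 0, 0, 0, 0, -2, 0, 0, 0, 0, 0, 0, -1, 0],
)

```text
t: 11.05
tcp_pos: [0.5727, 0.1268, 0.166]
orientation: [0.621, 0.693, -0.28, -0.237]
force: [-2.0, -2.8, -2.8]
gripper_width: 0.0078
```

```bash
python3 -c "
from plan import *
lift(46,.062,44)
from plant import ctrl
from h import *
for n in('top','scene'):
    c=ctrl.camera(n); np.savez(f'{n}7.npz',**c)
    crop(c,*((180,110,340,230) if n=='top' else (180,90,400,255)),f'pics/{n}7.png',5 if n=='top' else 3.6)
"
```

```text
tool tilt 43.0 TCP arc angle 46.3 radius 0.1216
t 11.05 M [-96.4  61.  166. ] rotleft [ 1.   0.7 -0.8] F [-2.  -2.8 -2.8] w 7.8 j [-0.21  1.   -0.05  0.99 -0.04  1.9   1.44]
left mm(tool) [ 0.9 -2.7 -5.4]
1, 0.7, -0.8, 0.9, -2.7, -5.4, 0
```

View pics/scene7.png

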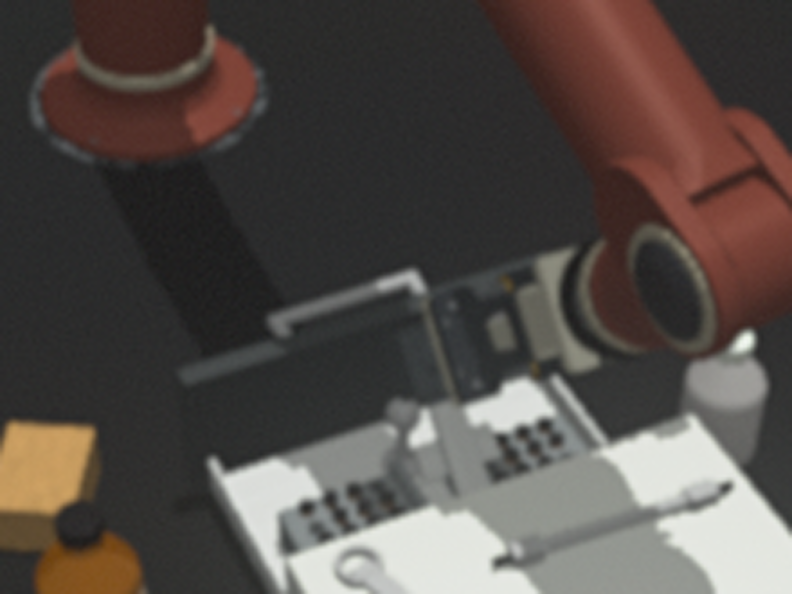

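View pics/top7.png

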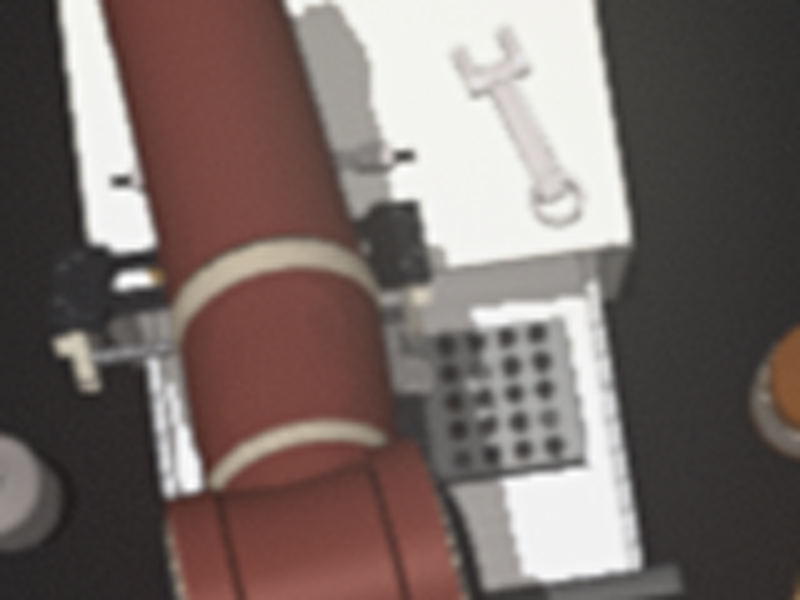

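The ball on its post is bare at scene crop (403,412), with the bar up beside the gripper. I'll let it settle and verify.

Call:
send_rows(
  steps=[0, 0, 0, 0, 0, 0, 0, 0, 0, 0, 0, 0, 0, 0, 0, 0, 0, 0, 0, -1, 0],
)

```text
t: 11.45
tcp_pos: [0.5733, 0.1268, 0.1667]
orientation: [0.621, 0.694, -0.278, -0.236]
force: [-0.6, -2.7, -7.1]
gripper_width: 0.0073
```

```bash
python3 -c "
from plan import *
from plant import ctrl
from h import *
lift(46,.062,44)
for n in('scene','top'):
    c=ctrl.camera(n); w=pts(c); q=w-O; m=np.stack([q@X,q@Y,w[...,2]],-1)
    if n=='scene': np.savez('scene8.npz',**c); 
    s=(m[...,0]<-.175)&(m[...,0]>-.225)&(m[...,2]>.122)&(m[...,2]<.136)&(m[...,1]<.0)&(m[...,1]>-.15)
    print(n,'panel',np.percentile(m[s],[2,50,98],axis=0).round(4).tolist())
    # bar's upper surface: strip |my|<12mm between hinge and head
    s=(abs(m[...,1])<.011)&(m[...,0]>-.12)&(m[...,0]<-.01)&(m[...,2]>.085)&(m[...,2]<.24)
    if s.sum()>5:
        P=m[s][:,[0,2]]; print('bar pts',len(P),np.percentile(P,[5,50,95],axis=0).round(3).tolist()); k=np.polyfit(P[:,0],P[:,1],1); print('angle',np.degrees(np.arctan(-k[0])))
lift(46,.062,44)
print(ctrl.sense()['joint_vel'].round(3))
"
```

```text
tool tilt 42.8 TCP arc angle 46.8 radius 0.1217
t 11.45 M [-95.8  60.9 166.7] rotleft [ 1.2  0.7 -0.8] F [-0.6 -2.7 -7.1] w 7.3 j [-0.21  1.   -0.05  0.99 -0.04  1.89  1.44]
left mm(tool) [ 1.  -2.6 -4.5]
1.2, 0.7, -0.8, 1, -2.6, -4.5, 0
scene panel [[-0.1965, -0.1475, 0.1227], [-0.1848, -0.0777, 0.1283], [-0.1766, -0.003, 0.133]]
bar pts 311 [[-0.096, 0.108], [-0.057, 0.136], [-0.028, 0.187]]
angle 47.68733738300609
top panel [[-0.1967, -0.1435, 0.124], [-0.1882, -0.0915, 0.1286], [-0.1792, -0.0403, 0.133]]
bar pts 53 [[-0.096, 0.104], [-0.062, 0.144], [-0.021, 0.187]]
angle 49.20192742174617
tool tilt 42.8 TCP arc angle 46.8 radius 0.1216
t 11.55 M [-95.8  60.9 166.6] rotleft [ 1.2  0.7 -0.8] F [-2.8 -2.1 -5.8] w 8.1 j [-0.21  1.   -0.05  0.99 -0.04  1.89  1.44]
left mm(tool) [ 1.  -2.7 -4.5]
1.2, 0.7, -0.8, 1, -2.7, -4.5, 0
[-0.     0.003 -0.002  0.001 -0.001 -0.001 -0.001]
```

The bar is at about 45–48°. The panel shows the tray has crept in about 4 mm from its stop, which is within tolerance, but I'll draw it back out with a small -x move.

Call:
send_rows(
  steps=[0, 0, 0, 0, -3.6, 3, 0, 0, 0, 0, 0, -2.2, 1.6, 0, 0, 0, 0, 0, 0, 0, 0, 0, 0, 0, 0, 0, 0, 0],
)

```text
t: 11.95
tcp_pos: [0.5692, 0.1263, 0.1651]
orientation: [0.623, 0.695, -0.274, -0.232]
force: [0.9, -2.4, -7.3]
gripper_width: 0.0079
```

```bash
cat > chk.py <<'E'
from plan import *
from plant import ctrl
from h import *
lift(46,.062,44)
for n in('scene','top'):
    c=ctrl.camera(n); w=pts(c); q=w-O; m=np.stack([q@X,q@Y,w[...,2]],-1)
    crop(c,*((180,110,340,230) if n=='top' else (180,90,400,255)),f'pics/{n}9.png',5 if n=='top' else 3.6)
    s=(m[...,0]<-.175)&(m[...,0]>-.225)&(m[...,2]>.122)&(m[...,2]<.136)&(m[...,1]<.0)&(m[...,1]>-.15)
    print(n,'panel',np.percentile(m[s],[2,50,98],axis=0).round(4).tolist())
    s=(abs(m[...,1])<.011)&(m[...,0]>-.12)&(m[...,0]<-.01)&(m[...,2]>.085)&(m[...,2]<.24)
    P=m[s][:,[0,2]]; k=np.polyfit(P[:,0],P[:,1],1); print('angle',np.degrees(np.arctan(-k[0])))
    b=((w[...,2]>.025)&(w[...,0]>.2)&(w[...,0]<1.1)&(abs(w[...,1])<.4)).astype(np.uint8)
    if n=='top':
        N,l,st,ce=cv2.connectedComponentsWithStats(b)
        for k in range(1,N):
            if st[k,4]>100: print('obj',st[k],w[l==k].min(0).round(3),w[l==k].max(0).round(3))
lift(46,.062,44)
E
python3 chk.py
```

```text
tool tilt 42.0 TCP arc angle 44.9 radius 0.1234
t 11.95 M [-99.9  61.  165.1] rotleft [ 2.   0.7 -0.9] F [ 0.9 -2.4 -7.3] w 7.9 j [-0.21  0.99 -0.05  1.02 -0.04  1.86  1.44]
left mm(tool) [ 0.9 -0.6 -8.5]
1.8, 0.6, -0.8, 0.9, -0.5, -7.9, 0, 0.2, 0.1, -0.1, 0, -0.1, -0.6, 0
scene panel [[-0.1995, -0.147, 0.1226], [-0.1864, -0.0775, 0.1284], [-0.1791, -0.0033, 0.1324]]
angle 40.139684353923464
top panel [[-0.1988, -0.1433, 0.1234], [-0.1905, -0.0922, 0.1285], [-0.1814, -0.0404, 0.1327]]
angle 41.75571545404374
obj [  186    41   131   329 25508] [ 0.2   -0.089  0.025] [1.051 0.269 0.609]
obj [331 174  27  27 550] [ 0.59  -0.217  0.026] [ 0.659 -0.15   0.151]
obj [168 197  24  22 396] [0.549 0.272 0.025] [0.607 0.33  0.119]
obj [333 220  31  35 660] [ 0.429 -0.238  0.025] [ 0.53  -0.148  0.051]
obj [157 264  27  24 284] [0.351 0.291 0.025] [0.414 0.355 0.09 ]
tool tilt 42.1 TCP arc angle 44.9 radius 0.1234
t 12.05 M [-100.    60.9  165. ] rotleft [ 1.9  0.7 -0.9] F [ 1.1 -2.6 -7.5] w 7.4 j [-0.21  0.99 -0.05  1.02 -0.04  1.86  1.44]
left mm(tool) [ 1.  -0.6 -8.5]
1.8, 0.6, -0.8, 0.9, -0.5, -7.9, 0, 0.1, 0.1, -0.1, 0.1, -0.1, -0.6, 0
```

View pics/scene9.png

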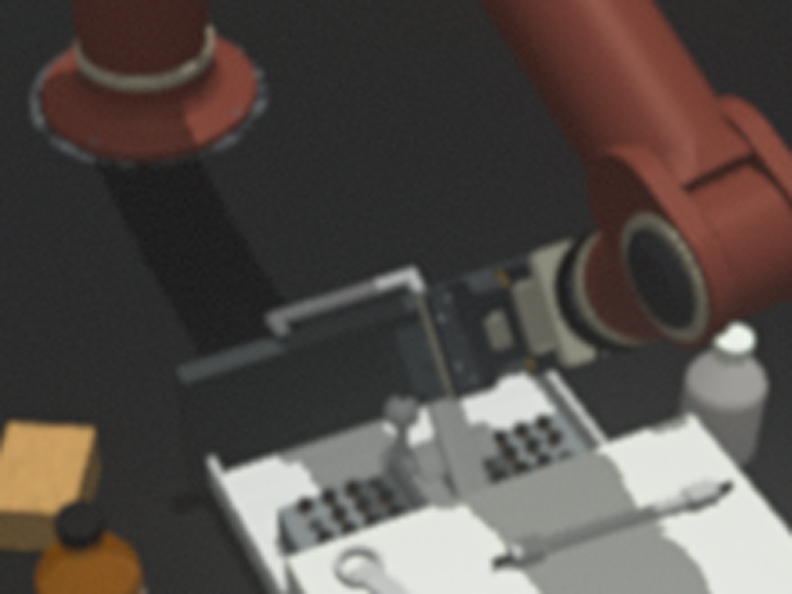

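The panel is back within about 2 mm of its stop position. The bar is at about 42° (within 40–45°), everything is at rest, and the bottles, box and beaker have not moved. Handing in.

```bash
python3 -c "
from plant import ctrl
print(ctrl.finish_job()); s=ctrl.sense(); print(s['t'],s['tcp_pos'],s['force'],s['gripper_width'])"
```

```text
the job is handed in; nothing more can be done
None
the job is handed in; nothing more can be done
```

The job is handed in: the tray is out at its stop, and the gripper is holding the hold-down bar by its latch tab, raised about 42°. No verdict was reported, and no state could be read after hand-in.

- **Tray:** I gripped the pull bar and pulled until it stopped, at about 19 N with no further motion. Lifting the bar drew the tray in by about 4 mm, so I pulled it back out. The last images put the panel about 2 mm short of where it was at the stop; the tolerance is 15 mm.
- **Latch:** I pulled the tab about 10 mm sideways against 9.5 N with the bar still down, then lifted the bar along its hinge arc.
- **Bar:** The last angle readings disagree slightly: 40° and 42° from the two depth fits, 42° from the tool tilt and 45° from the hinge arc. All are well inside 30–69°. The picture shows the ball free of the head.
- **Grip:** The fingers read 7.4–7.9 mm on the 8 mm tab, with about 7 N of the bar's weight on the tool. The arm was at rest.
- **Bystanders:** Both bottles, the box and the beaker measure within about 2 mm of where they started. I checked the column and spanner only by eye: both look undisturbed, though the arm hid parts of them in the last views.

It took about 12 s of the 51 s allowed.

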